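Correct the reagent vials and start the disc's hold-down knob

ROBOT

A 7-joint arm with a two-finger parallel gripper is mounted at the origin on the work surface. World frame = base frame: x ahead of the robot, y to its left, z up, the work surface at z = 0. Lengths are in m, angles in rad, forces in N, time in s.
With the tool pointing down it reaches from about 0.35 to 0.9 m from the base axis. Payload 7.2 kg.
Tool frame: the origin (TCP) lies midway between the tips of the shut fingers; the grasp point (between the pads) lies 19 mm behind it; z points along the fingers, y is the direction in which the jaws open and shut (so a half turn about z gives the same grasp; the last joint's range is limited). The gripper opens to 88 mm and grips with 3 to 60 N. Pads are 20 mm wide; open, the fingers measure 115 mm over their backs; the gripper's body (75 mm by 178 mm) begins 61 mm behind the grasp point.
Start: joints at [1.188, 0.411, -0.013, 1.596, 0.006, 1.134, -0.082], TCP at [0.194, -0.594, 0.223] pointing down, gripper open.
Joint ranges: [-2.95, 2.95], [-0.29, 1.99], [-1.47, 1.44], [0.14, 2.54], [-1.03, 4.17], [0.13, 1.85], [-2.86, 2.86]. Speed limits (rad/s): [2.39, 2.39, 3.01, 3.01, 3.14, 3.14, 3.14].

INTERFACE

Orientations are given as a unit quaternion [x, y, z, w].
In Python, from rig import monitor, capture, camera_params, hand_in, nets gives the robot as it stands.
- The arm moves only by the tool move_arm, never from a script. Its arguments are lists of equal length, an entry for each row: "dr": the turn, a rotation vector about the tool's x, y, z in degrees, a list of three; "offset": the shift along the tool's x, y, z in mm, a list of three; "fingers": the closure, from 0 (fully open) to 1 (shut). In form: {"dr": [[ax, ay, az], ...], "offset": [[x, y, z], ...], "fingers": [fingers, ...]}. A call has 1 to 8 rows; each row is the pose to reach, as a shift and turn from the pose measured when the call began, along the tool's axes at that moment; what a row does not reach only later rows make up. A row lasts 1/8 s, in which the tool goes at most 62.5 mm and 10.7 degrees, less where a joint would pass 70% of its speed; a pose out of reach is approached as far as the arm can. A call with a gripper value outside its range is refused whole. The fingers move at their own pace and stop on an object; "force" is the grip in N (left out, the last holds). Time passes only in rows, so rows that repeat a pose let the fingers close. It gives the time, the measured TCP pose, the force and the opening at its end, in the units of the state.
- monitor.get_state(): the state, without advancing time (a new reading comes with each control period).
- capture(name): name is "side" or "top" or "wrist"; returns (picture, depth): 420x560x3 uint8, red, green, blue; 420x560 float32, m along the optical axis (not along the pixel's ray), 0 where there is no reading.
- camera_params(name): a dict with "fx", "fy", "cx", "cy" (pixels), "position" and "attitude" of the camera in the world. Camera axes: x right, y up, looking along -z (the intrinsics and any distortion apply to the point x, -y, -z); pixel columns grow to the right and rows downward; lengths in m; the calibration is good to about 2 mm. A picture is of the moment at which its call begins: read the wrist's pose just before it. camera_params takes no time and is no camera call; for the wrist camera it gives the pose at the moment of the call.
- hand_in(): hands the job in, once; it reports no verdict.
Trained networks look in the newest picture that a camera, given by its name, has taken for a name from the list of things; names that differ only in an ending like _2 or _b are one class to them, and where a whole thing is asked for, a point or a joint stands for the part that bears it (a point fixed in the world has none). Each returns a list of dicts, best first, with "p" (0 to 1); they miss things now and then, are a little off and sometimes report something else, mostly with a low value. They report only what shows in the picture. A call takes as long as a camera call. They do not tell look-alikes from the thing itself.
- nets.search_frame(label, camera): "pixel" ([column, row] in pixels, amid what is visible of it).
- nets.outline_of(label, camera): "mask" (420x560 bool, what is visible of it) and "pixel" ([column, row] in pixels, amid what is visible of it).
- nets.landmark_of(label, camera): "pixel" ([column, row] in pixels: a listed point, or the origin of a listed thing).
The state is a dict: "time_s": time; "joint_pos": joint angles; "qd": joint speeds; "joint_efforts": joint torques, N m; "tcp_pos": TCP position; "tool_rot": TCP orientation; "wrist_force": force on the tool from outside, world axes, zero at the start; "wrist_torque": the same for the moment, N m; "finger_gap": finger opening in m.
Only numpy, scipy, OpenCV 4.12 (cv2) and the standard library are available. Lean on these libraries where they do the work, as an engineer would, in place of code of your own. Each camera call takes 0.05 s, during which the arm holds its last target.

TASK

Two vials on the analyser's reagent disc are in each other's sockets: swap them so that the blue-capped vial stands fully down in the blue socket and the orange-capped one in the orange socket, keeping them upright and leaving the other vials and the things on the bench alone. Then start the disc's black hold-down knob without crossing its thread: turn it backward (anticlockwise from above), lightly pressed down, only until you feel it drop one thread, then one full turn forward (clockwise). Do not let go at the end: finish with the knob still gripped in the fingers at that one turn, so that a colleague can check the disc before it is tightened.

Things in the scene. Friction and masses are not known exactly. Their poses are not given: they have to be found in the camera images.
- disc: grey disc, 236 mm across, fixed on the low white square module (300 x 300 mm, top 48 mm above the bench); does not turn. Origin on its axis at its underside, top face 12 mm higher. Sockets' centres are 88 mm from the axis, 72 degrees apart; anticlockwise from above: blue (on the disc's +x), white, orange, white, black (empty). Each run module and disc are moved, the disc turned to any angle
- socket_blue (a point): centre of the floor of the blue socket: a ring 20 mm high, 41 mm inside and 47 mm outside diameter, flaring to 55 mm outside at its mouth; 12 mm above the disc's origin
- socket_orange (a point): centre of the floor of the orange socket, same shape
- socket_spare (a point): centre of the floor of the empty black socket, same shape; it may be used as a spare place
- vial_blue: reagent vial with blue cap and blue band, straight cylinder 36 mm diameter (cap and body alike), 66 mm tall, about 70 g; origin at the centre of its underside, z up its axis. Starts in the orange socket; seated, its underside is on the socket floor and its upper 46 mm stand free
- vial_orange: the same vial with orange cap and band; starts in the blue socket
- vial_white1: white-capped amber vial of the same size in a white socket; leave alone
- vial_white2: the other white-capped amber vial in the other white socket; leave alone
- knob: black four-lobe hand knob on the disc's axis: a cross, 48 mm from lobe end to lobe end, ends flat, 16 mm wide; 22 mm tall; white mark on the +x lobe. Origin on the axis at its underside, z up. Captive: only turns and moves along the axis. To be gripped from above across opposite lobe ends (four ways, 90 degrees apart); vials stand no nearer than 70 mm to the axis
- boss_top (a point): centre of the top of the aluminium threaded boss under the knob, 38 mm diameter, 28 mm above the disc's top face; does not move. The knob's underside is 16 mm above it less joint knob_depth
- knob_turn (a joint): turn of the knob, rad: grows forward (clockwise from above), falls backward. Right-hand single thread, 6 mm pitch: sinks 0.95 mm per rad forward, rises as much backward. Starts between 0.35 and 1.3, resting on the first thread; turned back past 0 it drops 6 mm to the next thread (a tight grip can hold it up: press down lightly, or loosen). One turn on from the drop is 6.28
- knob_depth (a joint): how far the knob has sunk, m: about 0.001 at the start, 0 just before the drop, 0.006 just after it, 0.012 one turn later; 0.014 is its lower stop. Past the drop and turned forward it cannot be pulled up more than about 1 mm. The knob weighs 120 g and turns freely (0.02 N m)
- tube_rack: white rack of capped tubes, 100 x 220 x 100 mm, on the bench to the left; leave alone; origin under its centre
- tip_box: box of pipette tips, 85 x 125 x 56 mm, on the bench to the right; leave alone; origin under its centre
- beaker: glass beaker, 72 mm diameter, 85 mm tall, on the right; leave alone; origin under its centre
- wash_bottle: white wash bottle with red spout, 62 mm diameter, 170 mm tall, on the left; leave alone; origin under its centre
- pipette: grey hand pipette lying at the far side of the bench, 240 mm long; leave alone; origin near its middle
Things that resemble listed ones, but are neither listed nor needed, are in the scene too. Leave any purple or yellow look-alike of the vial_orange alone.

How it is judged:
By the outcome, as a careful person would: the job done as asked, in the order asked, and still so for the second after the job is handed in, while the arm keeps its last pose, push and grip.
It also fails if it takes over 72 s, if anything falls off the work surface, if the arm or the gripper's body presses on something with over 40 N, if the wrist force passes 120 N, or if a joint passes its speed limit or range.

## Working session

There is one attempt and no reset: what is moved stays moved. The work goes in short steps, Python scripts to look and compute and a tool call to move; the robot and the scene stay as the last step left them, time stands still between calls to the robot, and variables do not carry over. Pictures are saved under pics/ and viewed, and the job is handed in when it is done.

Besides the shell and the picture viewer there is one more tool, called after "Emit:" in YAML: its name, and indented under it one key for each argument. move_arm: Moves the arm, as the interface text tells. Its arguments: {"type":"object","properties":{"dr":{"type":"array","items":{"type":"array","items":{"type":"number"}}},"offset":{"type":"array","items":{"type":"array","items":{"type":"number"}}},"fingers":{"type":"array","items":{"type":"number"}},"force":{"type":"number"}},"required":["dr","offset","fingers"]}

```bash
ls; mkdir -p pics
cat > h.py <<'E'
import numpy as np, cv2
from scipy.spatial.transform import Rotation as R
from rig import monitor, capture, camera_params, hand_in, nets
def save(n,im): cv2.imwrite('pics/'+n, cv2.cvtColor(im,cv2.COLOR_RGB2BGR))
def att(p):
    a=np.array(p['attitude'],float)
    return R.from_quat(a).as_matrix() if a.size==4 else a.reshape(3,3)
def ray(p,u,v):
    d=np.array([(u-p['cx'])/p['fx'],-(v-p['cy'])/p['fy'],-1.0]); return att(p)@d
def atz(p,px,z):
    d=ray(p,*px); o=np.array(p['position']); return o+d*(z-o[2])/d[2]
def dep(p,px,dm): return np.array(p['position'])+ray(p,*px)*dm
def proj(p,X):
    c=att(p).T@(np.array(X)-np.array(p['position'])); return [p['cx']+p['fx']*c[0]/-c[2], p['cy']-p['fy']*c[1]/-c[2]]
E
python3 - <<'E'
from h import *
for n in ['side','top','wrist']:
    p=camera_params(n); print(n,p)
    im,d=capture(n); save(n+'0.png',im); np.save(n+'0.npy',d)
s=monitor.get_state(); print(s)
E
```

```text
pics
side {'fx': 478.5767143683349, 'fy': 478.5767143683349, 'cx': 277.2152025311398, 'cy': 215.97160644248055, 'position': array([ 0.41771358, -0.83003253,  1.03028424]), 'attitude': array([ 0.35711296, -0.0332936 , -0.11487963,  0.92637171])}
top {'fx': 512.1977296051474, 'fy': 512.1977296051474, 'cx': 279.332288601345, 'cy': 208.3892223177886, 'position': array([ 0.36863362, -0.00273047,  1.75821776]), 'attitude': array([ 0.05091171, -0.05300408, -0.70121612,  0.70915056])}
wrist {'fx': 294.09530159375043, 'fy': 294.09530159375043, 'cx': 280.5485897252774, 'cy': 207.65896499430798, 'position': array([ 0.27125086, -0.56925469,  0.38400678]), 'attitude': array([-0.12016503,  0.08845238, -0.58080771,  0.8002493 ])}
{'time_s': 0.15, 'joint_pos': array([ 1.18780805,  0.41172062, -0.01272751,  1.59682346,  0.00559894,
        1.13430817, -0.08222027]), 'qd': array([-0.00062639, -0.00105857, -0.00093623, -0.00283359, -0.00064453,
       -0.00090728,  0.00253639]), 'joint_efforts': array([ 1.60985430e-03, -5.88328528e+01,  6.42285571e-01, -2.91288972e+01,
       -5.38276846e-02,  1.56911672e-02,  7.75635181e-05]), 'tcp_pos': array([ 0.19336925, -0.59393364,  0.222011  ]), 'tool_rot': array([ 9.87637575e-01,  1.56753455e-01, -1.34458997e-04, -5.97059771e-04]), 'wrist_force': array([0.98309144, 0.99102652, 0.37498141]), 'wrist_torque': array([-0.01295543, -0.03686265, -0.03909172]), 'finger_gap': 0.08762437404071549}
```

View pics/top0.png

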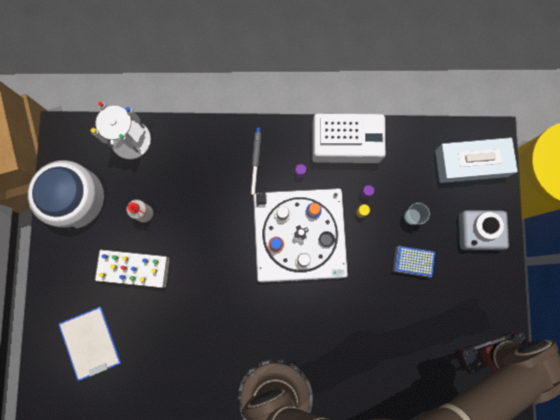

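View pics/side0.png

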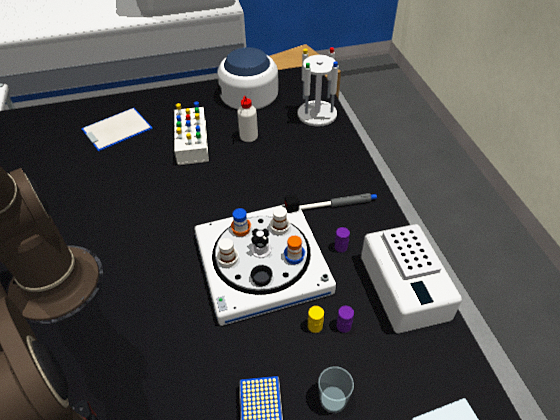

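View pics/wrist0.png

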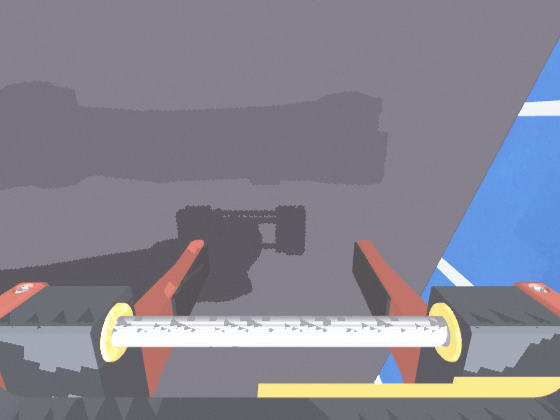

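The top view shows the orange cap at (314,210) and the blue cap at (277,243). White caps are at (283,214) and (303,260), the empty black socket at (326,240) and the knob at (301,233). Look-alikes standing off the disc are purple at (301,169) and (369,190), and yellow at (364,210). Only the two vials in the sockets fit the description.

Run:
```python
from h import *
for c in ['top','side']:
    capture(c);p=camera_params(c);d=np.load(c+'0.npy')
    for l,z in [('boss_top',.088),('socket_blue',.06),('socket_orange',.06),('socket_spare',.06),('vial_blue',.06),('vial_orange',.06),('knob',.104),('disc',.048)]:
        r=nets.landmark_of(l,c)
        for q in r[:2]:
            u,v=[int(round(a)) for a in q['pixel']]
            print(c,l,round(q['p'],2),np.round(q['pixel'],1),atz(p,q['pixel'],z).round(4),dep(p,q['pixel'],d[v,u]).round(3))
print(monitor.get_state()['time_s'])
```

```text
top boss_top 0.69 [298.1 235.7] [ 0.5265 -0.0687  0.088 ] [ 0.524 -0.068  0.114]
top boss_top 0.66 [325.2 239.9] [ 0.5138 -0.1573  0.088 ] [ 0.515 -0.159  0.069]
top socket_blue 0.74 [308.4 209.8] [ 0.6166 -0.1038  0.06  ] [ 0.615 -0.103  0.073]
top socket_orange 0.85 [276.9 243.3] [5.031e-01 4.000e-04 6.000e-02] [0.498 0.    0.124]
top socket_orange 0.18 [311.8 210.5] [ 0.6144 -0.1152  0.06  ] [ 0.606 -0.111  0.119]
top socket_spare 0.72 [325.  238.2] [ 0.5218 -0.1593  0.06  ] [ 0.522 -0.159  0.061]
top vial_blue 0.62 [277.  245.9] [ 0.4945 -0.      0.06  ] [ 0.489 -0.     0.129]
top vial_orange 0.64 [363.7 192.6] [ 0.6773 -0.29    0.06  ] [ 0.677 -0.29   0.061]
top vial_orange 0.54 [300.6 171.1] [ 0.7488 -0.077   0.06  ] [ 0.747 -0.077  0.066]
top knob 0.69 [301.4 230.5] [ 0.5421 -0.0787  0.104 ] [ 0.54  -0.078  0.126]
top knob 0.22 [275.1 241.8] [0.5044 0.0062 0.104 ] [0.503 0.006 0.123]
top disc 0.56 [300.9 233.2] [ 0.5388 -0.0796  0.048 ] [ 0.531 -0.076  0.122]
top disc 0.38 [311. 213.] [ 0.6076 -0.1133  0.048 ] [ 0.599 -0.109  0.112]
side boss_top 0.61 [258.3 244.9] [ 0.5308 -0.0834  0.088 ] [ 0.531 -0.085  0.089]
side socket_blue 0.9 [295.7 257.9] [ 0.6169 -0.1262  0.06  ] [ 0.613 -0.139  0.078]
side socket_orange 0.58 [241.9 227.8] [0.504 0.007 0.06 ] [ 0.502 -0.016  0.087]
side socket_spare 0.89 [261.8 276.9] [ 0.5214 -0.1613  0.06  ] [ 0.522 -0.16   0.058]
side vial_blue 0.7 [193.7 141.3] [0.4234 0.4042 0.06  ] [0.423 0.409 0.056]
side vial_blue 0.68 [239.1 230.4] [ 4.95e-01 -1.00e-04  6.00e-02] [ 0.494 -0.013  0.075]
side vial_orange 0.79 [342.6 329.7] [ 0.6661 -0.3464  0.06  ] [ 0.679 -0.321  0.01 ]
side vial_orange 0.77 [316.9 325.1] [ 0.6137 -0.3211  0.06  ] [ 0.619 -0.309  0.036]
side knob 0.82 [258.3 239.1] [ 0.5328 -0.078   0.104 ] [ 0.531 -0.09   0.119]
side disc 0.66 [260.4 251. ] [ 0.5366 -0.0729  0.048 ] [ 0.533 -0.095  0.077]
1.05
```

Run:
```python
import cv2
a=cv2.imread('pics/top0.png')[180:290,240:360]; b=cv2.imread('pics/side0.png')[190:330,190:340]
cv2.imwrite('pics/crop0.png', cv2.hconcat([cv2.resize(a,(400,366),interpolation=2),cv2.resize(b,(392,366),interpolation=2)]))
```

```text
(no output)
```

View pics/crop0.png

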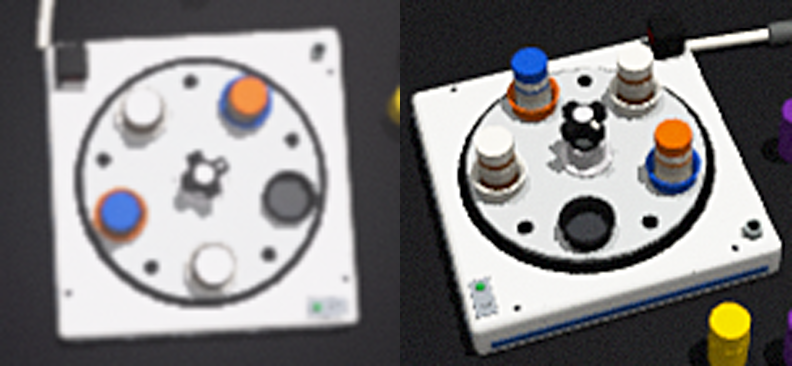

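The crop confirms it: the orange-capped vial sits in the blue ring and the blue-capped one in the orange ring. I'll go above the disc for a close wrist view.

```bash
cat >> h.py <<'E'
def tool(yaw):  # tool down, y-jaw axis at 'yaw' deg in world
    a=np.radians(yaw); y=np.array([np.cos(a),np.sin(a),0]); z=np.array([0,0,-1.]); x=np.cross(y,z)
    return np.column_stack([x,y,z])
def go(pos,yaw=None,st=None):
    s=st or monitor.get_state(); T=R.from_quat(s['tool_rot']).as_matrix(); 
    G=tool(yaw) if yaw is not None else T
    off=T.T@(np.array(pos)-s['tcp_pos'])*1000; dr=R.from_matrix(T.T@G).as_rotvec(degrees=True)
    print('offset',off.round(1).tolist(),'dr',dr.round(2).tolist())
def st():
    s=monitor.get_state(); T=R.from_quat(s['tool_rot']).as_matrix()
    print('t',s['time_s'],'tcp',s['tcp_pos'].round(4),'yaw',round(float(np.degrees(np.arctan2(T[1,1],T[0,1]))),2),'q',s['joint_pos'].round(2),'F',s['wrist_force'].round(2),'M',s['wrist_torque'].round(3),'gap',round(s['finger_gap'],4)); return s
E
python3 - <<'E'
from h import *
s=st(); T=R.from_quat(s['tool_rot']).as_matrix(); p=camera_params('wrist')
print('cam in tool',T.T@(p['position']-s['tcp_pos'])); print(T.T@att(p))
go([.535,-.15,.25],-8)
E
```

```text
t 1.05 tcp [ 0.1935 -0.5943  0.2226] yaw -71.96 q [ 1.19  0.41 -0.01  1.6   0.01  1.13 -0.08] F [-0.26 -1.08 -1.21] M [-0.008 -0.002 -0.004] gap 0.088
cam in tool [ 0.08169606  0.00048684 -0.16212364]
[[ 4.30957561e-05  9.55507755e-01  2.94965978e-01]
 [ 9.99999850e-01 -2.02228713e-04  5.08992103e-04]
 [ 5.45996491e-04  2.94965912e-01 -9.55507620e-01]]
offset [462.3, -316.7, -27.4] dr [0.0, 0.0, -63.96]
```

Emit:
move_arm:
  dr:
    - [0,0,-9]
    - [0,0,-18]
    - [0,0,-27]
    - [0,0,-36]
    - [0,0,-45]
    - [0,0,-54]
    - [0,0,-63]
    - [0,0,-64]
  offset:
    - [55,-38,-4]
    - [110,-76,-10]
    - [168,-115,-20]
    - [224,-153,-30]
    - [280,-191,-40]
    - [336,-230,-45]
    - [392,-269,-48]
    - [440,-301,-48]
  fingers: [0,0,0,0,0,0,0,0]
  force: 20

```text
time_s: 2.05
tcp_pos: [0.4978, -0.1987, 0.2704]
tool_rot: [0.754, 0.657, 0.0, 0.001]
wrist_force: [1.0, -1.1, -0.5]
finger_gap: 0.0878
```

Emit:
move_arm:
  dr:
    - [0,0,0]
    - [0,0,0]
  offset:
    - [0,0,0]
    - [0,0,0]
  fingers: [0,0]

```text
time_s: 2.3
tcp_pos: [0.4976, -0.199, 0.2703]
tool_rot: [0.754, 0.657, -0.0, 0.001]
wrist_force: [-0.2, 0.5, -0.7]
finger_gap: 0.0878
```

Run:
```python
from h import *
s=st(); p=camera_params('wrist'); im,d=capture('wrist'); save('w1.png',im); np.save('w1.npy',d); 
import pickle; pickle.dump(p,open('w1.pkl','wb'))
for l,z in [('boss_top',.088),('socket_blue',.06),('socket_orange',.06),('socket_spare',.06),('vial_blue',.06),('vial_orange',.06),('knob',.104),('disc',.048)]:
        r=nets.landmark_of(l,'wrist')
        for q in r[:2]:
            u,v=[int(round(a)) for a in q['pixel']]
            print(l,round(q['p'],2),np.round(q['pixel'],1),atz(p,q['pixel'],z).round(4),dep(p,q['pixel'],d[v,u]).round(3))
st()
```

```text
t 2.3 tcp [ 0.4976 -0.199   0.2703] yaw -7.83 q [ 0.66  0.26 -0.45  1.73  0.12  1.19  0.04] F [-0.17  0.49 -0.74] M [-0.075 -0.068  0.008] gap 0.0878
boss_top 0.85 [304.2  73.2] [ 0.5405 -0.0779  0.088 ] [ 0.537 -0.082  0.124]
socket_blue 0.67 [368.  104.4] [ 0.6147 -0.1189  0.06  ] [ 0.597 -0.119  0.124]
socket_orange 0.71 [261.    6.4] [ 0.5038 -0.0015  0.06  ] [ 0.504 -0.014  0.101]
socket_spare 0.86 [293.7 153.7] [ 0.5195 -0.1648  0.06  ] [ 0.52  -0.165  0.06 ]
vial_blue 0.78 [259.3   1.2] [0.5027 0.0036 0.06  ] [ 0.504 -0.015  0.116]
vial_orange 0.95 [363.9 217.3] [ 0.6023 -0.2613  0.06  ] [ 0.612 -0.276  0.022]
vial_orange 0.74 [460.5  60.1] [ 0.7223 -0.0853  0.06  ] [ 0.741 -0.082  0.027]
knob 0.75 [298.6  72. ] [ 0.5335 -0.0779  0.104 ] [ 0.532 -0.081  0.127]
disc 0.94 [300.4  75.9] [ 0.5393 -0.0755  0.048 ] [ 0.533 -0.084  0.126]
t 2.75 tcp [ 0.4976 -0.1992  0.2705] yaw -7.9 q [ 0.66  0.26 -0.45  1.73  0.12  1.19  0.04] F [0.05 0.07 0.82] M [ 0.013 -0.124 -0.044] gap 0.0877
```

View pics/w1.png

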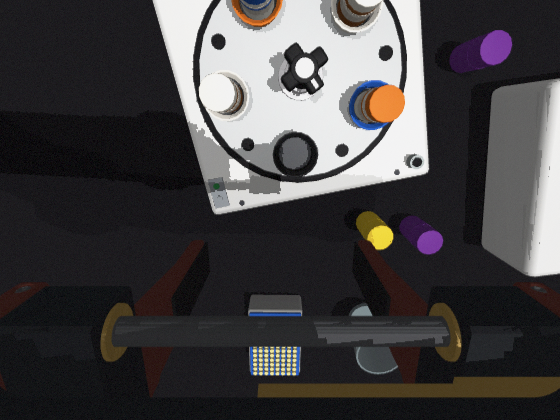

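The wrist view shows the knob at (304,70), the orange cap at (385,103), the blue cap cut off at the top edge (257,5), and the spare socket at (294,153). The yellow and purple look-alikes stand on the bench. I'll shift so the whole disc is in view.

Emit:
move_arm:
  dr:
    - [0,0,0]
    - [0,0,0]
    - [0,0,0]
  offset:
    - [50,30,0]
    - [65,30,0]
    - [65,30,0]
  fingers: [0,0,0]

```text
time_s: 3.12
tcp_pos: [0.5361, -0.1379, 0.2703]
tool_rot: [0.753, 0.658, 0.0, 0.0]
wrist_force: [0.2, -0.1, 0.2]
finger_gap: 0.0876
```

Run:
```python
from h import *
import pickle
s=st(); p=camera_params('wrist'); im,d=capture('wrist'); save('w2.png',im); np.save('w2.npy',d); pickle.dump(p,open('w2.pkl','wb'))
# world point cloud
v,u=np.mgrid[0:420,0:560]; 
D=np.stack([(u-p['cx'])/p['fx'],-(v-p['cy'])/p['fy'],-np.ones_like(u,float)],-1)
W=(D*d[...,None])@att(p).T+p['position']
np.save('w2W.npy',W)
hsv=cv2.cvtColor(im,cv2.COLOR_RGB2HSV)
reg=(W[...,0]>.41)&(W[...,0]<.66)&(W[...,1]>-.21)&(W[...,1]<.05)&(v<235)
print('z hist',[(z,int((reg&(abs(W[...,2]-z)<.002)).sum())) for z in np.arange(.04,.14,.004).round(3)])
top=reg&(W[...,2]>.120)&(W[...,2]<.135)
n,lab,stt,c=cv2.connectedComponentsWithStats(top.astype(np.uint8))
for i in range(1,n):
    if stt[i,4]<60: continue
    m=lab==i; P=W[m]; zt=np.median(P[:,2])
    (cx,cy),r=cv2.minEnclosingCircle(P[:,:2].astype(np.float32))
    print(stt[i,4],'cent',P.mean(0).round(4),'circ',round(cx,4),round(cy,4),round(r,4),'rgb',im[m].mean(0).round(),'px',c[i].round())
```

```text
t 3.125 tcp [ 0.5361 -0.1379  0.2703] yaw -7.76 q [ 0.55  0.29 -0.49  1.68  0.15  1.2  -0.1 ] F [ 0.19 -0.14  0.24] M [-0.032 -0.041 -0.039] gap 0.0876
z hist [(np.float64(0.04), 0), (np.float64(0.044), 56), (np.float64(0.048), 10537), (np.float64(0.052), 641), (np.float64(0.056), 125), (np.float64(0.06), 20217), (np.float64(0.064), 570), (np.float64(0.068), 185), (np.float64(0.072), 175), (np.float64(0.076), 1022), (np.float64(0.08), 1724), (np.float64(0.084), 152), (np.float64(0.088), 290), (np.float64(0.092), 74), (np.float64(0.096), 68), (np.float64(0.1), 155), (np.float64(0.104), 142), (np.float64(0.108), 67), (np.float64(0.112), 81), (np.float64(0.116), 105), (np.float64(0.12), 167), (np.float64(0.124), 3217), (np.float64(0.128), 2233), (np.float64(0.132), 0), (np.float64(0.136), 0)]
1253 cent [0.5014 0.0024 0.1259] circ 0.5009 0.0026 0.0181 rgb [ 51. 104. 203.] px [223.  58.]
1217 cent [ 0.6018 -0.0177  0.1259] circ 0.6022 -0.0177 0.0179 rgb [235. 235. 234.] px [331.  65.]
1229 cent [ 0.5378 -0.0768  0.1245] circ 0.5378 -0.0774 0.0244 rgb [88. 88. 89.] px [274. 138.]
945 cent [ 0.4513 -0.0871  0.1259] circ 0.4508 -0.0876 0.0181 rgb [152. 149. 143.] px [192. 159.]
915 cent [ 0.6137 -0.1196  0.1258] circ 0.6142 -0.1205 0.0181 rgb [225. 129.  54.] px [351. 169.]
```

View pics/w2.png

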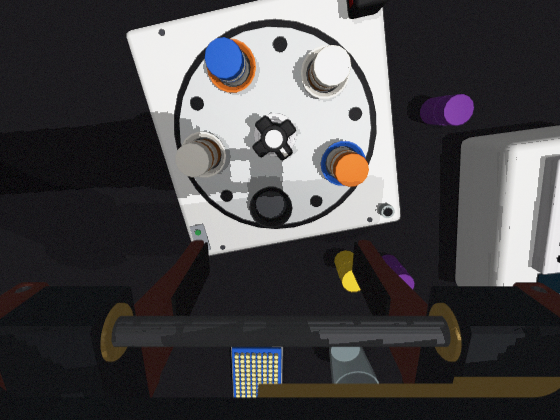

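Clear view: blue cap (223,58), orange cap (351,169), whites (331,65) and (192,159), spare socket (270,206), knob (274,138) with its white mark at about (282,152). Next I fit the disc pose.

Run:
```python
from h import *
import pickle
from scipy.optimize import least_squares
W=np.load('w2W.npy'); im=cv2.cvtColor(cv2.imread('pics/w2.png'),cv2.COLOR_BGR2RGB)
v,u=np.mgrid[0:420,0:560]
obs={2:(.5011,.0025),1:(.6020,-.0177),3:(.4510,-.0874),0:(.6141,-.1203)}
# spare rim
m=(np.hypot(W[...,0]-.52,W[...,1]+.164)<.034)&(abs(W[...,2]-.080)<.003)
(cx,cy),r=cv2.minEnclosingCircle(W[m][:,:2].astype(np.float32)); print('spare rim',cx,cy,r,m.sum(), 'z',np.median(W[m][:,2]))
obs[4]=(cx,cy)
def f(x):
    o=[]
    for k,q in obs.items():
        a=x[2]+k*np.radians(72); o+=[x[0]+.088*np.cos(a)-q[0],x[1]+.088*np.sin(a)-q[1]]
    return np.array(o+[2*(x[0]-.5378),2*(x[1]+.0772)])
s=least_squares(f,[.538,-.077,-.5]); print(s.x,np.degrees(s.x[2]),(s.fun*1000).round(1))
for k,n in enumerate(['blue','w','orange','w','spare']):
    a=s.x[2]+k*np.radians(72); print(n,(s.x[0]+.088*np.cos(a)).round(4),(s.x[1]+.088*np.sin(a)).round(4))
# ring rim per socket for check
for k in range(5):
    a=s.x[2]+k*np.radians(72); c=s.x[:2]+.088*np.array([np.cos(a),np.sin(a)])
    m=(np.hypot(W[...,0]-c[0],W[...,1]-c[1])<.034)&(abs(W[...,2]-.080)<.002)
    print(k,m.sum(), (cv2.minEnclosingCircle(W[m][:,:2].astype(np.float32))[0]-c).round(4))
# knob lobes
c=np.array([.5378,-.0772]); m=(np.hypot(W[...,0]-c[0],W[...,1]-c[1])<.026)&(W[...,2]>.116)
P=W[m][:,:2]-c; rr=np.hypot(*P.T); an=np.degrees(np.arctan2(P[:,1],P[:,0])); b=rr>.016
print('lobe angle mod90', np.degrees(np.angle(np.exp(4j*np.radians(an[b])).mean()))/4, 'ztop',np.median(W[m][:,2]))
px=im[m].astype(float).mean(1); w=b&(px>150); print('mark',w.sum(), an[w].mean() if w.any() else 0, np.histogram(an[w],12,(-180,180))[0])
st();go([.501,.0025,.200],-8)
```

```text
spare rim 0.5203932523727417 -0.16363413631916046 0.027200810611248016 436 z 0.07930298995092738
[ 0.53775481 -0.07725935 -0.51171897] -29.319337457395736 [-0.1  0.2  0.4  0.1 -0.6 -0.1  0.4 -0.1  0.1  0.1 -0.1 -0.1]
blue 0.6145 -0.1204
w 0.6024 -0.0176
orange 0.501 0.0027
w 0.4504 -0.0875
spare 0.5205 -0.1635
0 279 [-0.0002  0.    ]
1 385 [-0.0002 -0.    ]
2 368 [-0.0001 -0.0002]
3 287 [0.0003 0.0002]
4 366 [-0.0001 -0.0001]
lobe angle mod90 -30.611483480478384 ztop 0.12616284965840024
mark 197 52.5774156262179 [  0   0   0  11   6   0   0   2 178   0   0   0]
t 3.175 tcp [ 0.5357 -0.1394  0.2703] yaw -7.88 q [ 0.55  0.29 -0.48  1.68  0.15  1.2  -0.1 ] F [ 0.51 -0.2  -0.72] M [-0.067 -0.109 -0.031] gap 0.0878
offset [135.9, -53.9, 70.1] dr [0.04, 0.08, 0.12]
```

Emit:
move_arm:
  dr:
    - [0,0,0]
    - [0,0,0]
    - [0,0,0]
    - [0,0,0]
    - [0,0,0]
    - [0,0,0]
    - [0,0,0]
  offset:
    - [50,-20,35]
    - [100,-40,65]
    - [136,-54,100]
    - [136,-54,140]
    - [136,-54,170]
    - [136,-54,182]
    - [136,-54,182]
  fingers: [0.3,0.3,0.3,0.3,0.3,0.3,0.3]
  force: 20

```text
time_s: 4.05
tcp_pos: [0.5008, 0.0014, 0.0879]
tool_rot: [0.754, 0.656, -0.001, 0.001]
wrist_force: [0.1, -0.4, 1.1]
finger_gap: 0.0613
```

Run:
```python
from h import *
st();go([.501,.0025,.088],-8); im,d=capture('wrist'); save('w3.png',im)
```

```text
t 4.05 tcp [0.5008 0.0014 0.0879] yaw -7.96 q [ 0.31  0.42 -0.51  2.    0.29  0.79 -0.51] F [ 0.06 -0.4   1.1 ] M [ 0.009 -0.05   0.035] gap 0.0613
offset [1.1, 0.1, -0.1] dr [-0.01, 0.11, 0.04]
```

View pics/w3.png

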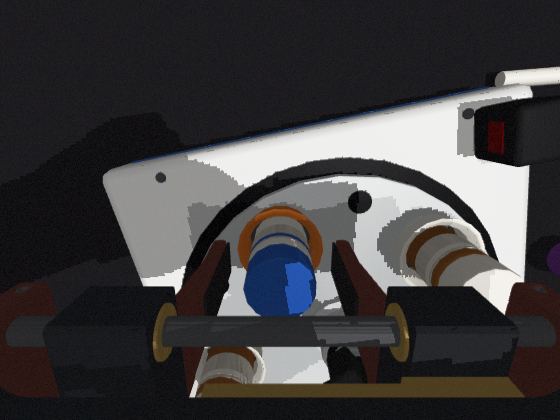

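The fingers straddle the blue cap at (280,280), centred. I close and lift.

Emit:
move_arm:
  dr:
    - [0,0,0]
    - [0,0,0]
    - [0,0,0]
    - [0,0,0]
    - [0,0,0]
    - [0,0,0]
    - [0,0,0]
    - [0,0,0]
  offset:
    - [0,0,0]
    - [0,0,0]
    - [0,0,0]
    - [0,0,-20]
    - [0,0,-50]
    - [0,0,-82]
    - [0,0,-82]
    - [0,0,-82]
  fingers: [1,1,1,1,1,1,1,1]
  force: 20

```text
time_s: 5.1
tcp_pos: [0.5008, 0.0016, 0.1701]
tool_rot: [0.754, 0.656, -0.001, 0.001]
wrist_force: [0.3, -0.4, -2.3]
finger_gap: 0.0354
```

Run:
```python
from h import *
st();go([.5205,-.1645,.170],-8)
im,d=capture('side'); save('s1.png',im[150:330,150:390].repeat(3,0).repeat(3,1))
```

```text
t 5.1 tcp [0.5008 0.0016 0.1701] yaw -7.95 q [ 0.36  0.31 -0.55  1.93  0.2   0.96 -0.43] F [ 0.32 -0.36 -2.29] M [-0.001 -0.105 -0.01 ] gap 0.0354
offset [-161.8, 42.5, 0.5] dr [0.04, 0.11, 0.05]
```

View pics/s1.png

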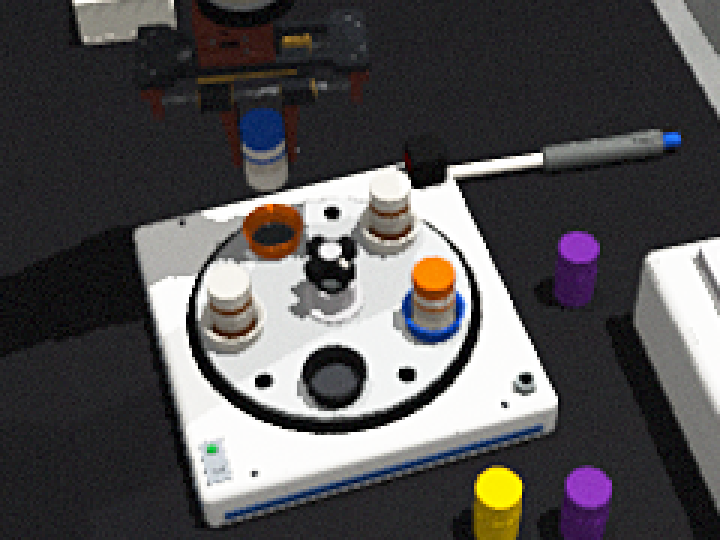

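The blue vial hangs upright in the grip, clear of the disc. I carry it to the spare socket and lower it.

Emit:
move_arm:
  dr:
    - [0,0,0]
    - [0,0,0]
    - [0,0,0]
    - [0,0,0]
    - [0,0,0]
    - [0,0,0]
    - [0,0,0]
  offset:
    - [-45,12,0]
    - [-95,25,0]
    - [-145,38,0]
    - [-162,42,0]
    - [-162,42,0]
    - [-162,42,30]
    - [-162,42,50]
  fingers: [1,1,1,1,1,1,1]

```text
time_s: 6.02
tcp_pos: [0.5194, -0.1619, 0.1188]
tool_rot: [0.753, 0.658, -0.001, -0.0]
wrist_force: [-0.6, 0.1, -1.1]
finger_gap: 0.0355
```

Run:
```python
from h import *
st();go([.5205,-.1645,.0885],-8)
```

```text
t 6.025 tcp [ 0.5194 -0.1619  0.1188] yaw -7.78 q [ 0.57  0.43 -0.46  1.88  0.24  0.89 -0.14] F [-0.59  0.12 -1.06] M [-0.014 -0.116  0.016] gap 0.0355
offset [-2.4, 1.5, 30.3] dr [-0.08, 0.04, 0.22]
```

Emit:
move_arm:
  dr:
    - [0,0,0]
    - [0,0,0]
    - [0,0,0]
    - [0,0,0]
  offset:
    - [-2.5,1,4]
    - [-2.5,1,16]
    - [-2.5,1,30]
    - [-2.5,1,30]
  fingers: [1,1,1,1]

```text
time_s: 6.52
tcp_pos: [0.5199, -0.1642, 0.0882]
tool_rot: [0.753, 0.658, -0.001, -0.0]
wrist_force: [-0.4, 0.6, -0.3]
finger_gap: 0.0357
```

Run:
```python
from h import *
st();go([.5205,-.1645,.0885],-8)
```

```text
t 6.525 tcp [ 0.5199 -0.1642  0.0882] yaw -7.76 q [ 0.56  0.48 -0.44  1.9   0.27  0.83 -0.16] F [-0.35  0.64 -0.28] M [-0.07  -0.077  0.029] gap 0.0357
offset [-0.2, 0.6, -0.3] dr [-0.1, 0.03, 0.24]
```

It reached the seating height with no contact force. I release, rise and go over the orange vial.

Emit:
move_arm:
  dr:
    - [0,0,0]
    - [0,0,0]
    - [0,0,0]
    - [0,0,0]
    - [0,0,0]
    - [0,0,0]
    - [0,0,0]
    - [0,0,0]
  offset:
    - [0,0,0]
    - [0,0,0]
    - [0,0,-20]
    - [0,0,-62]
    - [28,43,-70]
    - [57,87,-70]
    - [57,87,-70]
    - [57,87,-70]
  fingers: [0.3,0.3,0.3,0.3,0.3,0.3,0.3,0.3]

```text
time_s: 7.52
tcp_pos: [0.6134, -0.1196, 0.1576]
tool_rot: [0.753, 0.658, -0.001, -0.001]
wrist_force: [-0.3, -0.3, -1.5]
finger_gap: 0.0616
```

Run:
```python
from h import *
st();go([.6141,-.1203,.088],-8)
im,d=capture('side'); save('s2.png',im[150:330,150:390].repeat(3,0).repeat(3,1))
```

```text
t 7.525 tcp [ 0.6134 -0.1196  0.1576] yaw -7.75 q [ 0.44  0.52 -0.46  1.64  0.26  1.05 -0.23] F [-0.35 -0.32 -1.51] M [-0.043 -0.08   0.045] gap 0.0616
offset [-0.5, 1.0, 69.6] dr [-0.16, 0.05, 0.25]
```

View pics/s2.png

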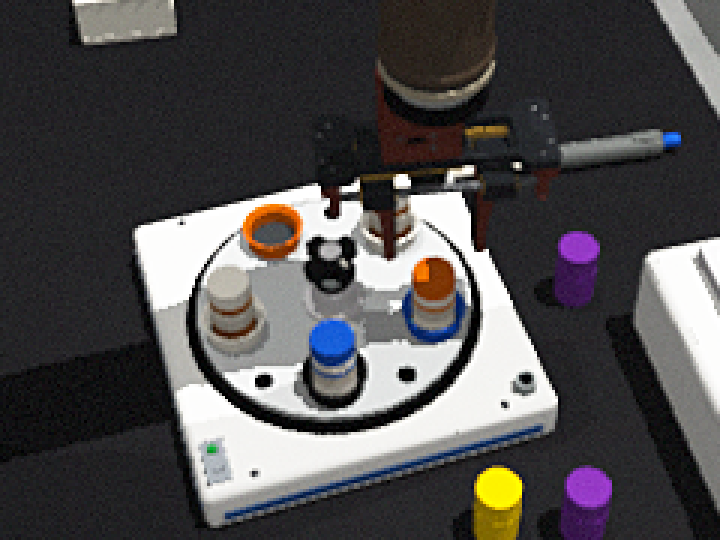

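The blue vial stands seated in the black socket. Next I grip the orange one.

Emit:
move_arm:
  dr:
    - [0,0,0]
    - [0,0,0]
    - [0,0,0]
    - [0,0,0]
    - [0,0,0]
    - [0,0,0]
    - [0,0,0]
  offset:
    - [0,1,25]
    - [0,1,55]
    - [0,1,70]
    - [0,1,70]
    - [0,1,70]
    - [0,1,70]
    - [0,1,70]
  fingers: [0.3,0.3,0.3,0.3,1,1,1]

```text
time_s: 8.45
tcp_pos: [0.6142, -0.1205, 0.0884]
tool_rot: [0.754, 0.657, -0.001, -0.0]
wrist_force: [0.2, 0.6, 2.7]
finger_gap: 0.0357
```

Run:
```python
from h import *
st();go([.501,.0025,.170],-8)
```

```text
t 8.45 tcp [ 0.6142 -0.1205  0.0884] yaw -7.8 q [ 0.42  0.59 -0.44  1.7   0.3   0.92 -0.27] F [0.17 0.65 2.67] M [-0.069 -0.265  0.025] gap 0.0357
offset [106.3, -129.0, -81.5] dr [-0.09, 0.07, 0.2]
```

Emit:
move_arm:
  dr:
    - [0,0,0]
    - [0,0,0]
    - [0,0,0]
    - [0,0,0]
    - [0,0,0]
    - [0,0,0]
    - [0,0,0]
    - [0,0,0]
  offset:
    - [0,0,-25]
    - [0,0,-60]
    - [0,0,-85]
    - [32,-39,-85]
    - [69,-84,-85]
    - [106,-129,-85]
    - [106,-129,-85]
    - [106,-129,-70]
  fingers: [1,1,1,1,1,1,1,1]

```text
time_s: 9.45
tcp_pos: [0.5023, 0.0017, 0.1593]
tool_rot: [0.754, 0.657, 0.0, 0.001]
wrist_force: [0.5, -0.7, -0.3]
finger_gap: 0.0353
```

Run:
```python
from h import *
st();go([.501,.0025,.089],-8)
```

```text
t 9.45 tcp [0.5023 0.0017 0.1593] yaw -7.8 q [ 0.34  0.32 -0.54  1.94  0.21  0.93 -0.43] F [ 0.54 -0.66 -0.29] M [-0.119 -0.061  0.01 ] gap 0.0353
offset [0.7, -1.6, 70.3] dr [0.12, 0.09, 0.2]
```

Emit:
move_arm:
  dr:
    - [0,0,0]
    - [0,0,0]
    - [0,0,0]
    - [0,0,0]
    - [0,0,0]
    - [0,0,0]
  offset:
    - [0.7,-1.5,15]
    - [0.7,-1.5,35]
    - [0.7,-1.5,52]
    - [0.7,-1.5,64]
    - [0.7,-1.5,70.5]
    - [0.7,-1.5,70.5]
  fingers: [1,1,1,1,1,1]

```text
time_s: 10.2
tcp_pos: [0.5012, 0.0026, 0.0886]
tool_rot: [0.754, 0.657, 0.0, 0.001]
wrist_force: [1.0, 0.0, -1.1]
finger_gap: 0.0357
```

Run:
```python
from h import *
st();go([.501,.0025,.089],-8)
```

```text
t 10.2 tcp [0.5012 0.0026 0.0886] yaw -7.8 q [ 0.3   0.42 -0.5   2.    0.28  0.78 -0.5 ] F [ 0.96  0.03 -1.12] M [-0.011 -0.114  0.041] gap 0.0357
offset [-0.2, -0.2, -0.4] dr [0.12, 0.09, 0.2]
```

Emit:
move_arm:
  dr:
    - [0,0,0]
    - [0,0,0]
    - [0,0,0]
    - [0,0,0]
    - [0,0,0]
    - [0,0,0]
    - [0,0,0]
    - [0,0,0]
  offset:
    - [0,0,0]
    - [0,0,0]
    - [0,0,-20]
    - [0,0,-65]
    - [-50,13,-70]
    - [-105,28,-70]
    - [-162,43,-70]
    - [-162,43,-70]
  fingers: [0.3,0.3,0.3,0.3,0.3,0.3,0.3,0.3]

```text
time_s: 11.2
tcp_pos: [0.5213, -0.1693, 0.1588]
tool_rot: [0.756, 0.654, -0.001, 0.002]
wrist_force: [1.0, 0.3, -0.1]
finger_gap: 0.0614
```

Run:
```python
from h import *
st();go([.5203,-.1638,.088],-8)
im,d=capture('side'); save('s3.png',im[150:330,150:390].repeat(3,0).repeat(3,1))
```

```text
t 11.2 tcp [ 0.5213 -0.1693  0.1588] yaw -8.26 q [ 0.59  0.39 -0.46  1.84  0.21  0.96 -0.11] F [ 0.96  0.31 -0.15] M [-0.013 -0.083 -0.045] gap 0.0614
offset [5.5, -2.0, 70.8] dr [0.13, 0.2, -0.26]
```

View pics/s3.png

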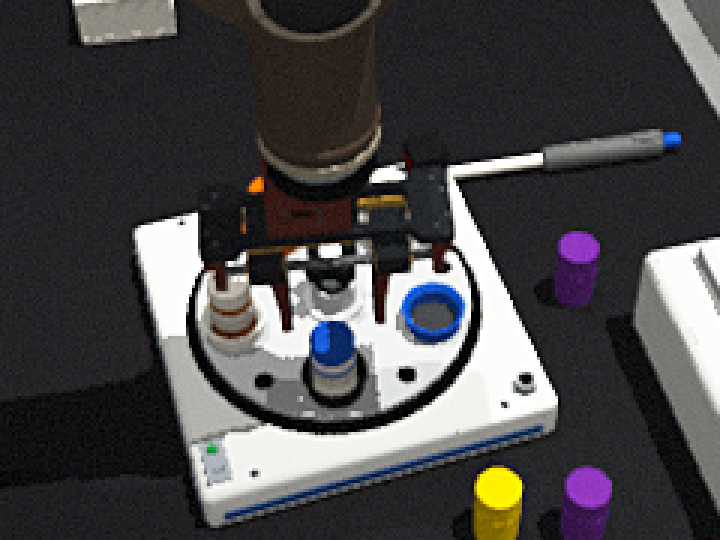

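The gripper is over the blue vial in the spare socket and the blue socket is empty. I correct 5.5 mm, descend and grip.

Emit:
move_arm:
  dr:
    - [0,0,0]
    - [0,0,0]
    - [0,0,0]
    - [0,0,0]
    - [0,0,0]
    - [0,0,0]
    - [0,0,0]
    - [0,0,0]
  offset:
    - [5.5,-2,10]
    - [5.5,-2,20]
    - [5.5,-2,50]
    - [5.5,-2,70]
    - [5.5,-2,70]
    - [5.5,-2,70]
    - [5.5,-2,70]
    - [5.5,-2,70]
  fingers: [0.3,0.3,0.3,0.3,0.3,1,1,1]

```text
time_s: 12.25
tcp_pos: [0.5208, -0.1604, 0.0895]
tool_rot: [0.755, 0.656, 0.0, 0.002]
wrist_force: [0.6, -0.3, 4.2]
finger_gap: 0.0356
```

Run:
```python
from h import *
st();go([.6145,-.1202,.17],-8)
```

```text
t 12.25 tcp [ 0.5208 -0.1604  0.0895] yaw -8.06 q [ 0.55  0.47 -0.44  1.91  0.27  0.82 -0.17] F [ 0.57 -0.28  4.16] M [ 0.082 -0.226  0.016] gap 0.0356
offset [52.8, 87.4, -80.3] dr [0.18, 0.12, -0.06]
```

Emit:
move_arm:
  dr:
    - [0,0,0]
    - [0,0,0]
    - [0,0,0]
    - [0,0,0]
    - [0,0,0]
    - [0,0,0]
    - [0,0,0]
  offset:
    - [0,0,-20]
    - [0,0,-55]
    - [0,0,-84]
    - [20,33,-84]
    - [40,66,-84]
    - [50,87,-84]
    - [50,87,-84]
  fingers: [1,1,1,1,1,1,1]

```text
time_s: 13.12
tcp_pos: [0.6147, -0.1217, 0.1736]
tool_rot: [0.755, 0.656, 0.001, 0.002]
wrist_force: [0.3, -0.1, -1.4]
finger_gap: 0.0353
```

Run:
```python
from h import *
s=st();p=camera_params('wrist');im,d=capture('wrist'); save('w4.png',im)
v,u=np.mgrid[0:420,0:560]
D=np.stack([(u-p['cx'])/p['fx'],-(v-p['cy'])/p['fy'],-np.ones_like(u,float)],-1)
W=(D*d[...,None])@att(p).T+p['position']
T=R.from_quat(s['tool_rot']).as_matrix(); L=(W-s['tcp_pos'])@T
m=(np.hypot(L[...,0],L[...,1])<.03)&(im[...,2]>im[...,0]*1.5)&(L[...,2]<.0)&(L[...,2]>-.06)&(d>0)
print(m.sum(), np.percentile(L[m],[0,5,50,95,100],axis=0).round(4))
z=L[m][:,2]; t=m&(abs(L[...,2]-np.percentile(z,20))<.004)
P=L[t]; print(t.sum(),cv2.minEnclosingCircle(P[:,:2].astype(np.float32)), np.median(P[:,2]))
```

```text
t 13.125 tcp [ 0.6147 -0.1217  0.1736] yaw -7.96 q [ 0.45  0.5  -0.46  1.63  0.25  1.07 -0.23] F [ 0.25 -0.09 -1.42] M [-0.047 -0.093  0.047] gap 0.0353
4209 [[-0.0153 -0.018  -0.0572]
 [-0.0123 -0.0143 -0.0372]
 [ 0.0032  0.0008 -0.0361]
 [ 0.0143  0.0153 -0.0213]
 [ 0.0156  0.0194 -0.0006]]
3354 ((0.0004562133108265698, 0.0007557711796835065), 0.020679470151662827) -0.036296085433855464
```

View pics/w4.png

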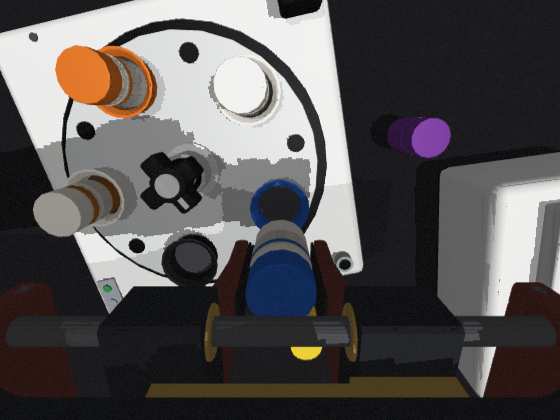

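The wrist view shows the blue vial upright in the grip above the blue ring at (280,205). The cap sits about 2.5 mm back of the jaw centre, and I allow for it.

Emit:
move_arm:
  dr:
    - [0,0,0]
    - [0,0,0]
    - [0,0,0]
    - [0,0,0]
    - [0,0,0]
    - [0,0,0]
    - [0,0,0]
  offset:
    - [4,0,5]
    - [4,0,20]
    - [4,0,45]
    - [4,0,60]
    - [4,0,75]
    - [4,0,83.5]
    - [4,0,83.5]
  fingers: [1,1,1,1,1,1,1]

```text
time_s: 14.05
tcp_pos: [0.6143, -0.1188, 0.0897]
tool_rot: [0.755, 0.656, 0.0, 0.002]
wrist_force: [-0.5, -0.2, -0.8]
finger_gap: 0.0355
```

Run:
```python
from h import *
st();go([.6148,-.1179,.09],-8)
```

```text
t 14.05 tcp [ 0.6143 -0.1188  0.0897] yaw -8.01 q [ 0.42  0.59 -0.44  1.7   0.3   0.92 -0.28] F [-0.51 -0.16 -0.78] M [-0.058 -0.037  0.05 ] gap 0.0355
offset [0.9, 0.4, -0.3] dr [0.14, 0.11, -0.01]
```

Emit:
move_arm:
  dr:
    - [0,0,0]
    - [0,0,0]
    - [0,0,0]
    - [0,0,-5]
    - [0,0,-15]
    - [0,0,-25]
    - [0,0,-35]
    - [0,0,-45]
  offset:
    - [0,0,0]
    - [0,0,0]
    - [0,0,-20]
    - [0,0,-60]
    - [11,-20,-105]
    - [11,-36,-110]
    - [11,-36,-110]
    - [11,-36,-110]
  fingers: [0.3,0.3,0.3,0.3,0.15,0.15,0.15,0.15]

```text
time_s: 15.05
tcp_pos: [0.5802, -0.1027, 0.2017]
tool_rot: [0.444, 0.896, -0.001, 0.003]
wrist_force: [-0.2, 0.4, -0.5]
finger_gap: 0.0749
```

Emit:
move_arm:
  dr:
    - [0,0,-10]
    - [0,0,-20]
    - [0,0,-22]
    - [0,0,-22]
  offset:
    - [0,0,0]
    - [0,0,0]
    - [0,0,0]
    - [0,0,0]
  fingers: [0.15,0.15,0.15,0.15]

```text
time_s: 15.55
tcp_pos: [0.5804, -0.1028, 0.2025]
tool_rot: [0.266, 0.964, -0.001, 0.003]
wrist_force: [-0.1, -0.7, -0.1]
finger_gap: 0.0746
```

```bash
cat > cloud.py <<'E'
from h import *
def cloud(n,name=None):
    p=camera_params(n); im,d=capture(n)
    if name: save(name,im)
    v,u=np.mgrid[0:420,0:560]
    D=np.stack([(u-p['cx'])/p['fx'],-(v-p['cy'])/p['fy'],-np.ones_like(u,float)],-1)
    W=(D*d[...,None])@att(p).T+p['position']
    return p,im,d,W
def knobfit(W,c0,zt,tol=.0025):
    from scipy.optimize import least_squares
    m=(np.hypot(W[...,0]-c0[0],W[...,1]-c0[1])<.03)&(abs(W[...,2]-zt)<tol)
    P=W[m][:,:2]
    best=None
    def cost(x):
        c,s=np.cos(x[2]),np.sin(x[2]); q=(P-x[:2])@np.array([[c,-s],[s,c]])
        a=np.abs(q); # distance outside cross
        d1=np.maximum(np.maximum(a[:,0]-.024,a[:,1]-.008),0); d2=np.maximum(np.maximum(a[:,1]-.024,a[:,0]-.008),0)
        return np.minimum(d1,d2)
    for a in np.radians(np.arange(-45,45,5)):
        r=least_squares(cost,[*c0,a],x_scale=[.001,.001,.05],diff_step=1e-4)
        if best is None or r.cost<best.cost: best=r
    return best.x,np.degrees(best.x[2]),best.cost*1e6,len(P)
E
python3 - <<'E'
from cloud import *
st(); p,im,d,W=cloud('wrist','w5.png'); np.save('w5W.npy',W)
r=np.hypot(W[...,0]-.5378,W[...,1]+.0772)
print([(z,int(((r<.03)&(abs(W[...,2]-z)<.001)).sum())) for z in np.arange(.1,.14,.002).round(3)])
for zt in (.124,.1255,.127): print(knobfit(W,(.5378,-.0772),zt,.003))
E
```

```text
t 15.55 tcp [ 0.5804 -0.1028  0.2025] yaw 59.14 q [ 0.64  0.47 -0.75  1.68  0.35  1.13  0.82] F [-0.1  -0.67 -0.12] M [ 0.054 -0.122 -0.067] gap 0.0746
[(np.float64(0.1), 0), (np.float64(0.102), 0), (np.float64(0.104), 0), (np.float64(0.106), 0), (np.float64(0.108), 5), (np.float64(0.11), 9), (np.float64(0.112), 10), (np.float64(0.114), 10), (np.float64(0.116), 5), (np.float64(0.118), 10), (np.float64(0.12), 25), (np.float64(0.122), 239), (np.float64(0.124), 976), (np.float64(0.126), 617), (np.float64(0.128), 66), (np.float64(0.13), 0), (np.float64(0.132), 0), (np.float64(0.134), 0), (np.float64(0.136), 0), (np.float64(0.138), 0), (np.float64(0.14), 0)]
(array([ 0.53743406, -0.07740961, -1.05444236]), np.float64(-60.41509707484373), np.float64(7.702459909026243), 1832)
(array([ 0.53738661, -0.07758563,  0.47306279]), np.float64(27.104501097154845), np.float64(7.287602595226509), 1770)
(array([ 0.5374907 , -0.07733595,  0.51073936]), np.float64(29.263209938739635), np.float64(3.7418420844073186), 1241)
```

View pics/w5.png

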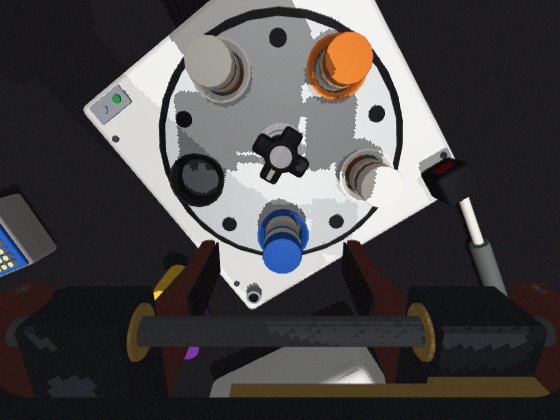

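The orange vial (347,58) is in the orange ring and the blue vial (282,240) is in the blue ring. The knob is at (280,155) with its mark at lower left. I verify the lobe angle with an overlay.

```bash
cat >> cloud.py <<'E'
def knobiou(W,im,p,c0,zt,bright=None):
    # render cross at height zt in the image, compare with mask of top points
    m=(np.hypot(W[...,0]-c0[0],W[...,1]-c0[1])<.032)&(abs(W[...,2]-zt)<.004)
    cr=np.array([[24,8],[8,8],[8,24],[-8,24],[-8,8],[-24,8],[-24,-8],[-8,-8],[-8,-24],[8,-24],[8,-8],[24,-8]])/1000.
    S=4; u0,v0=[int(x)-50 for x in proj(p,[*c0,zt])]
    M=cv2.resize(m[v0:v0+100,u0:u0+100].astype(np.uint8),None,fx=S,fy=S,interpolation=0)
    def poly(x):
        a=np.radians(x[2]); Rm=np.array([[np.cos(a),-np.sin(a)],[np.sin(a),np.cos(a)]])
        q=cr@Rm.T+np.array(x[:2]); return np.array([(np.array(proj(p,[*k,zt]))-[u0-.5,v0-.5])*S for k in q])
    def f(x):
        I=np.zeros_like(M); cv2.fillPoly(I,[np.round(poly(x)*16).astype(np.int32)],1,shift=4)
        return 1-(I&M).sum()/((I|M).sum()+1)
    from scipy.optimize import minimize
    best=min((minimize(f,[*c0,a],method='Nelder-Mead',options=dict(initial_simplex=[[c0[0],c0[1],a],[c0[0]+.001,c0[1],a],[c0[0],c0[1]+.001,a],[c0[0],c0[1],a+6]])) for a in range(0,90,10)),key=lambda r:r.fun)
    cut=cv2.resize(im[v0:v0+100,u0:u0+100],None,fx=S,fy=S,interpolation=0).copy()
    cv2.polylines(cut,[poly(best.x).astype(np.int32)],True,(255,0,0)); 
    return best.x,best.fun,cut
E
python3 - <<'E'
from cloud import *
p=camera_params('wrist');W=np.load('w5W.npy');im=cv2.cvtColor(cv2.imread('pics/w5.png'),cv2.COLOR_BGR2RGB)
x,f,cut=knobiou(W,im,p,(.5378,-.0772),.125); print(x,f); save('k5.png',cut)
E
```

```text
[ 0.53696453 -0.07708128 29.00047628] 0.08132205995388164
```

View pics/k5.png

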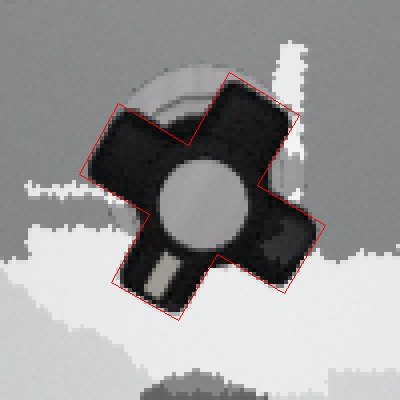

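The overlay fits: knob centre (0.5372,-0.0772), lobes at 29° mod 90. The mark is at -61°, which is 32° clockwise of the disc's +x (-29.3°), so I expect the drop after about 32° backward.

Run:
```python
from h import *
go([.5373,-.0772,.15],29)
```

```text
offset [50.4, -0.0, 52.0] dr [0.06, 0.35, 30.13]
```

Emit:
move_arm:
  dr:
    - [0,0.3,10]
    - [0,0.3,20]
    - [0,0.3,30]
    - [0,0.3,30]
    - [0,0.3,30]
  offset:
    - [25,0,20]
    - [50,0,45]
    - [50.4,0,50]
    - [50.4,0,50]
    - [50.4,0,50]
  fingers: [0.15,0.15,0.15,0.15,0.15]

```text
time_s: 16.23
tcp_pos: [0.5379, -0.0771, 0.1525]
tool_rot: [0.505, 0.863, 0.0, 0.001]
wrist_force: [0.0, -1.5, 0.4]
finger_gap: 0.0745
```

Run:
```python
from h import *
st();go([.5373,-.0772,.095],29)
```

```text
t 16.225 tcp [ 0.5379 -0.0771  0.1525] yaw 29.3 q [ 0.55  0.42 -0.64  1.84  0.3   0.97  0.29] F [ 0.04 -1.47  0.36] M [-0.025 -0.097 -0.008] gap 0.0745
offset [0.3, -0.7, 57.5] dr [0.11, 0.07, 0.3]
```

Emit:
move_arm:
  dr:
    - [0,0,0.3]
    - [0,0,0.3]
    - [0,0,0.3]
    - [0,0,0.3]
    - [0,0,0.3]
    - [0,0,0.3]
    - [0,0,0.3]
  offset:
    - [0,-0.5,25]
    - [0,-0.5,50]
    - [0,-0.5,57]
    - [0,-0.5,57]
    - [0,-0.5,57]
    - [0,-0.5,57]
    - [0,-0.5,57]
  fingers: [0.15,0.15,0.15,0.15,1,1,1]
  force: 8

```text
time_s: 17.1
tcp_pos: [0.5377, -0.0775, 0.096]
tool_rot: [0.508, 0.862, 0.0, 0.001]
wrist_force: [-8.3, -5.2, 2.1]
finger_gap: 0.0483
```

Run:
```python
from h import *
st();p,im,*_=__import__('cloud').cloud('wrist','w6.png')
```

```text
t 17.1 tcp [ 0.5377 -0.0775  0.096 ] yaw 29.0 q [ 0.52  0.49 -0.6   1.9   0.36  0.86  0.24] F [-8.27 -5.18  2.1 ] M [-1.261  2.087  0.026] gap 0.0483
```

View pics/w6.png

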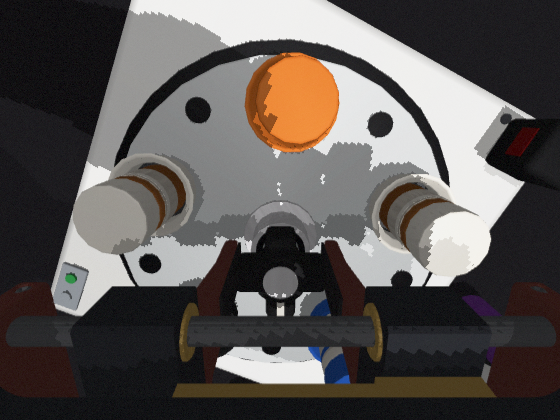

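The lobes are gripped squarely (gap 48.3 mm). A 10 N side force along the jaws says I'm slightly off centre, so I ease over by 0.6 mm.

Emit:
move_arm:
  dr:
    - [0,0,0]
    - [0,0,0]
  offset:
    - [0,-0.6,0]
    - [0,-0.6,0]
  fingers: [1,1]
  force: 8

```text
time_s: 17.4
tcp_pos: [0.5375, -0.0776, 0.0961]
tool_rot: [0.507, 0.862, 0.001, 0.002]
wrist_force: [2.4, 0.8, -0.7]
finger_gap: 0.0479
```

Run:
```python
from h import *
st()
```

```text
t 17.4 tcp [ 0.5375 -0.0776  0.0961] yaw 29.01 q [ 0.52  0.49 -0.6   1.9   0.36  0.86  0.24] F [ 2.38  0.82 -0.67] M [ 0.228 -0.488 -0.007] gap 0.0479
```

Centred now. I turn backward with a light press, watching the force.

Emit:
move_arm:
  dr:
    - [0,0,0]
    - [0,0,-4]
    - [0,0,-8]
    - [0,0,-12]
    - [0,0,-16]
  offset:
    - [0,0.1,0.5]
    - [0,0.1,0.8]
    - [0,0.1,0.8]
    - [0,0.1,0.8]
    - [0,0.1,0.8]
  fingers: [1,1,1,1,1]
  force: 8

```text
time_s: 18.02
tcp_pos: [0.5376, -0.0775, 0.0956]
tool_rot: [0.382, 0.924, 0.0, 0.002]
wrist_force: [0.0, 0.8, 4.7]
finger_gap: 0.0481
```

Run:
```python
from h import *
st()
```

```text
t 18.025 tcp [ 0.5376 -0.0775  0.0956] yaw 45.14 q [ 0.57  0.51 -0.67  1.89  0.41  0.87  0.48] F [0.03 0.83 4.74] M [ 0.131 -0.008 -0.067] gap 0.0481
```

Emit:
move_arm:
  dr:
    - [0,0,-4]
    - [0,0,-8]
    - [0,0,-10]
    - [0,0,-10]
  offset:
    - [0,0,0.3]
    - [0,0,0.3]
    - [0,0,0.3]
    - [0,0,0.3]
  fingers: [1,1,1,1]
  force: 8

```text
time_s: 18.52
tcp_pos: [0.5377, -0.0775, 0.0958]
tool_rot: [0.299, 0.954, 0.0, 0.002]
wrist_force: [-1.5, 0.1, 6.5]
finger_gap: 0.048
```

Run:
```python
from h import *
st()
```

```text
t 18.525 tcp [ 0.5377 -0.0775  0.0958] yaw 55.17 q [ 0.6   0.52 -0.71  1.89  0.44  0.88  0.63] F [-1.47  0.09  6.46] M [0.189 0.188 0.009] gap 0.048
```

Emit:
move_arm:
  dr:
    - [0,0,-2]
    - [0,0,-4]
    - [0,0,-4]
  offset:
    - [0,0,0.3]
    - [0,0,0.3]
    - [0,0,0.3]
  fingers: [1,1,1]
  force: 6

```text
time_s: 18.9
tcp_pos: [0.5377, -0.0775, 0.0957]
tool_rot: [0.265, 0.964, 0.0, 0.002]
wrist_force: [-0.9, 0.4, 5.9]
finger_gap: 0.0476
```

Run:
```python
from h import *
st()
```

```text
t 18.9 tcp [ 0.5377 -0.0775  0.0957] yaw 59.24 q [ 0.61  0.53 -0.73  1.89  0.45  0.89  0.69] F [-0.89  0.4   5.91] M [0.08  0.147 0.085] gap 0.0476
```

Emit:
move_arm:
  dr:
    - [0,0,-2]
    - [0,0,-2]
  offset:
    - [0,0,0.3]
    - [0,0,0.3]
  fingers: [1,1]
  force: 6

```text
time_s: 19.15
tcp_pos: [0.5377, -0.0775, 0.0952]
tool_rot: [0.248, 0.969, 0.0, 0.002]
wrist_force: [-0.9, 1.0, 1.4]
finger_gap: 0.0477
```

Run:
```python
from h import *
st()
```

```text
t 19.15 tcp [ 0.5377 -0.0775  0.0952] yaw 61.3 q [ 0.61  0.53 -0.74  1.89  0.45  0.89  0.72] F [-0.92  1.05  1.39] M [ 0.228 -0.187  0.057] gap 0.0477
```

The press force fell from 6 N to 1.4 N at yaw 61°, so the support has gone, as expected. I follow it down without turning.

Emit:
move_arm:
  dr:
    - [0,0,0]
    - [0,0,0]
    - [0,0,0]
  offset:
    - [0,0,1]
    - [0,0,2]
    - [0,0,2.5]
  fingers: [1,1,1]
  force: 6

```text
time_s: 19.52
tcp_pos: [0.5377, -0.0775, 0.0923]
tool_rot: [0.248, 0.969, 0.0, 0.002]
wrist_force: [1.9, 0.0, -1.5]
finger_gap: 0.0478
```

Run:
```python
from h import *
st()
```

```text
t 19.525 tcp [ 0.5377 -0.0775  0.0923] yaw 61.29 q [ 0.61  0.53 -0.73  1.89  0.46  0.88  0.72] F [ 1.89  0.02 -1.45] M [ 0.065 -0.436  0.036] gap 0.0478
```

Free descent with no resistance: it dropped. I follow to the next thread with a light press.

Emit:
move_arm:
  dr:
    - [0,0,0]
    - [0,0,0]
    - [0,0,0]
    - [0,0,0]
  offset:
    - [0,0,1]
    - [0,0,2]
    - [0,0,3]
    - [0,0,3.3]
  fingers: [1,1,1,1]
  force: 6

```text
time_s: 20.02
tcp_pos: [0.5377, -0.0775, 0.0897]
tool_rot: [0.248, 0.969, -0.0, 0.002]
wrist_force: [-2.4, 1.2, 8.5]
finger_gap: 0.0479
```

Run:
```python
from h import *
st()
```

```text
t 20.025 tcp [ 0.5377 -0.0775  0.0897] yaw 61.29 q [ 0.61  0.54 -0.73  1.9   0.46  0.88  0.72] F [-2.45  1.16  8.46] M [0.021 0.327 0.029] gap 0.0479
```

It stopped at z = 0.0897, a 6 mm drop, on the next thread. Now forward (clockwise), following the pitch.

Emit:
move_arm:
  dr:
    - [0,0,5]
    - [0,0,11]
    - [0,0,17]
    - [0,0,23]
    - [0,0,29]
    - [0,0,35]
    - [0,0,40]
    - [0,0,45]
  offset:
    - [0,0,-0.4]
    - [0,0,-0.3]
    - [0,0,-0.2]
    - [0,0,-0.1]
    - [0,0,0]
    - [0,0,0.1]
    - [0,0,0.2]
    - [0,0,0.3]
  fingers: [1,1,1,1,1,1,1,1]
  force: 8

```text
time_s: 21.02
tcp_pos: [0.5375, -0.0777, 0.0895]
tool_rot: [0.601, 0.799, 0.0, 0.002]
wrist_force: [0.1, -0.7, 2.3]
finger_gap: 0.0481
```

Run:
```python
from h import *
st(); go([.5376,-.0775,.0897],61.3-45)
```

```text
t 21.025 tcp [ 0.5375 -0.0777  0.0895] yaw 16.12 q [ 0.47  0.49 -0.54  1.9   0.33  0.84  0.04] F [ 0.1  -0.72  2.32] M [-0.145 -0.022  0.035] gap 0.0481
offset [0.2, 0.1, -0.2] dr [0.16, 0.13, -0.18]
```

Emit:
move_arm:
  dr:
    - [0,0,8]
    - [0,0,17]
    - [0,0,26]
    - [0,0,34]
    - [0,0,43]
    - [0,0,52]
    - [0,0,60]
    - [0,0,67]
  offset:
    - [0,0,0.1]
    - [0,0,0.2]
    - [0,0,0.4]
    - [0,0,0.5]
    - [0,0,0.7]
    - [0,0,0.8]
    - [0,0,0.9]
    - [0,0,1.0]
  fingers: [1,1,1,1,1,1,1,1]
  force: 8

```text
time_s: 22.02
tcp_pos: [0.537, -0.0776, 0.0885]
tool_rot: [0.943, 0.333, 0.001, 0.001]
wrist_force: [-0.5, 0.6, 1.1]
finger_gap: 0.048
```

Run:
```python
from h import *
st(); go([.5376,-.0775,.0897],61.3-180)
```

```text
t 22.025 tcp [ 0.537  -0.0776  0.0885] yaw -51.11 q [ 0.26  0.44 -0.26  1.92  0.16  0.79 -0.98] F [-0.5   0.65  1.08] M [0.043 0.21  0.037] gap 0.048
offset [0.5, 0.3, -1.2] dr [0.1, -0.14, 67.59]
```

Emit:
move_arm:
  dr:
    - [0,0,8]
    - [0,0,17]
    - [0,0,26]
    - [0,0,34]
    - [0,0,43]
    - [0,0,52]
    - [0,0,61]
    - [0,0,67.6]
  offset:
    - [0.2,0.1,0.2]
    - [0.2,0.1,0.3]
    - [0.2,0.1,0.5]
    - [0.2,0.1,0.6]
    - [0.2,0.1,0.8]
    - [0.2,0.1,0.9]
    - [0.2,0.1,1.0]
    - [0.2,0.1,1.1]
  fingers: [1,1,1,1,1,1,1,1]
  force: 8

```text
time_s: 23.02
tcp_pos: [0.537, -0.0772, 0.0873]
tool_rot: [0.968, -0.25, 0.001, 0.0]
wrist_force: [0.4, 0.5, -0.4]
finger_gap: 0.0482
```

Emit:
move_arm:
  dr:
    - [0,0,0]
  offset:
    - [0,0,0]
  fingers: [1]

```text
time_s: 23.15
tcp_pos: [0.5369, -0.0771, 0.0874]
tool_rot: [0.968, -0.25, 0.001, 0.0]
wrist_force: [0.1, -1.4, 0.8]
finger_gap: 0.0479
```

Run:
```python
from h import *
st()
```

```text
t 23.15 tcp [ 0.5369 -0.0771  0.0874] yaw -118.91 q [ 0.04  0.43  0.02  1.94 -0.01  0.77 -2.01] F [ 0.13 -1.35  0.8 ] M [-0.096 -0.07   0.04 ] gap 0.0479
```

Half a turn done, sunk about 3 mm. I open wide, swing back 180° around the knob and regrip.

Emit:
move_arm:
  dr:
    - [0,0,0]
    - [0,0,0]
    - [0,0,0]
    - [0,0,-10]
    - [0,0,-20]
    - [0,0,-30]
    - [0,0,-40]
    - [0,0,-50]
  offset:
    - [0,0,0]
    - [0,0,0]
    - [0,0,0]
    - [0,0,0]
    - [0,0,0]
    - [0,0,0]
    - [0,0,0]
    - [0,0,0]
  fingers: [0.15,0.15,0.15,0.15,0.15,0.15,0.15,0.15]

```text
time_s: 24.15
tcp_pos: [0.5369, -0.0772, 0.0874]
tool_rot: [0.983, 0.186, 0.001, 0.001]
wrist_force: [0.0, 0.5, 0.0]
finger_gap: 0.0748
```

Emit:
move_arm:
  dr:
    - [0,0,-10]
    - [0,0,-20]
    - [0,0,-30]
    - [0,0,-40]
    - [0,0,-50]
    - [0,0,-60]
    - [0,0,-70]
    - [0,0,-80]
  offset:
    - [0,0,0]
    - [0,0,0]
    - [0,0,0]
    - [0,0,0]
    - [0,0,0]
    - [0,0,0]
    - [0,0,0]
    - [0,0,0]
  fingers: [0.15,0.15,0.15,0.15,0.15,0.15,0.15,0.15]

```text
time_s: 25.15
tcp_pos: [0.5369, -0.0774, 0.0874]
tool_rot: [0.631, 0.776, -0.0, 0.001]
wrist_force: [0.6, 0.2, 0.8]
finger_gap: 0.0747
```

Run:
```python
from h import *
st(); go([.5375,-.0776,.0875],61.1)
```

```text
t 25.15 tcp [ 0.5369 -0.0774  0.0874] yaw 11.78 q [ 0.46  0.49 -0.52  1.91  0.32  0.83 -0.03] F [0.61 0.17 0.82] M [ 0.02  -0.108  0.032] gap 0.0747
offset [-0.3, 0.6, -0.1] dr [0.03, 0.13, -49.32]
```

Emit:
move_arm:
  dr:
    - [0,0,-10]
    - [0,0,-20]
    - [0,0,-30]
    - [0,0,-40]
    - [0,0,-49.3]
    - [0,0,-49.3]
  offset:
    - [-0.2,0.5,0]
    - [-0.2,0.5,0]
    - [-0.2,0.5,0]
    - [-0.2,0.5,0]
    - [-0.2,0.5,0]
    - [-0.2,0.5,0]
  fingers: [0.15,0.15,0.15,0.15,0.15,0.15]

```text
time_s: 25.9
tcp_pos: [0.5372, -0.0778, 0.0872]
tool_rot: [0.25, 0.968, -0.0, 0.001]
wrist_force: [0.8, -0.5, -0.2]
finger_gap: 0.0746
```

Run:
```python
from cloud import *
st(); go([.5375,-.0776,.0875],61.1)
p,im,d,W=cloud('wrist'); 
save('w7.png',im)
x,f,cut=knobiou(W,im,p,(.5375,-.0775),.117); print(x,f); save('k7.png',cut)
```

```text
t 25.9 tcp [ 0.5372 -0.0778  0.0872] yaw 61.0 q [ 0.61  0.54 -0.73  1.9   0.46  0.88  0.71] F [ 0.77 -0.51 -0.2 ] M [ 0.007 -0.091 -0.03 ] gap 0.0746
offset [-0.1, 0.3, -0.3] dr [-0.01, 0.1, -0.1]
[ 0.53563417 -0.07638277 61.00711872] 0.11294022774355905
```

View pics/w7.png

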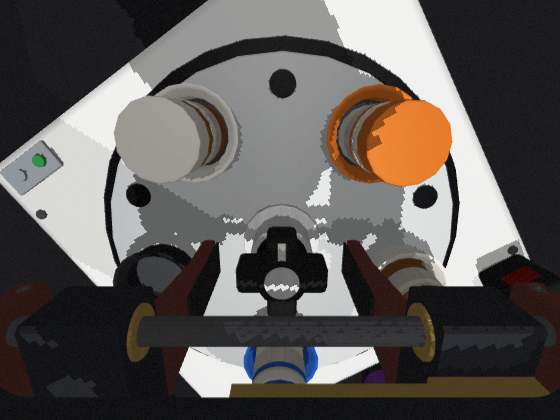

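The knob stayed put: the fit gives 61.0°, and the mark now points up in the image at (281,250), exactly half a turn. I regrip and make the second half turn.

Emit:
move_arm:
  dr:
    - [0,0,0]
    - [0,0,0]
    - [0,0,0]
    - [0,0,0]
  offset:
    - [0,0.2,-0.3]
    - [0,0.2,-0.3]
    - [0,0.2,-0.3]
    - [0,0.2,-0.3]
  fingers: [1,1,1,1]
  force: 8

```text
time_s: 26.45
tcp_pos: [0.5375, -0.0774, 0.0876]
tool_rot: [0.252, 0.968, -0.0, 0.001]
wrist_force: [0.4, -0.1, 0.3]
finger_gap: 0.0479
```

Run:
```python
from h import *
st()
```

```text
t 26.45 tcp [ 0.5375 -0.0774  0.0876] yaw 60.86 q [ 0.61  0.54 -0.73  1.9   0.46  0.88  0.71] F [ 0.43 -0.13  0.29] M [ 0.103 -0.146  0.001] gap 0.0479
```

Emit:
move_arm:
  dr:
    - [0,0,6]
    - [0,0,14]
    - [0,0,22]
    - [0,0,30]
    - [0,0,38]
    - [0,0,46]
    - [0,0,53]
    - [0,0,60]
  offset:
    - [0,0,0.1]
    - [0,0,0.2]
    - [0,0,0.4]
    - [0,0,0.5]
    - [0,0,0.6]
    - [0,0,0.8]
    - [0,0,0.9]
    - [0,0,1.0]
  fingers: [1,1,1,1,1,1,1,1]
  force: 8

```text
time_s: 27.45
tcp_pos: [0.5373, -0.0775, 0.0866]
tool_rot: [0.703, 0.711, 0.0, 0.001]
wrist_force: [-0.1, 0.1, 0.3]
finger_gap: 0.0482
```

Emit:
move_arm:
  dr:
    - [0,0,6]
    - [0,0,14]
    - [0,0,22]
    - [0,0,30]
    - [0,0,38]
    - [0,0,46]
    - [0,0,53]
    - [0,0,60]
  offset:
    - [0,0,0.1]
    - [0,0,0.2]
    - [0,0,0.4]
    - [0,0,0.5]
    - [0,0,0.6]
    - [0,0,0.8]
    - [0,0,0.9]
    - [0,0,1.0]
  fingers: [1,1,1,1,1,1,1,1]
  force: 8

```text
time_s: 28.45
tcp_pos: [0.5372, -0.0774, 0.0856]
tool_rot: [0.965, 0.262, 0.0, 0.001]
wrist_force: [-0.1, 0.6, -0.0]
finger_gap: 0.0482
```

Run:
```python
from h import *
st(); go([.5373,-.0774,.0846],-119.1)
```

```text
t 28.45 tcp [ 0.5372 -0.0774  0.0856] yaw -59.61 q [ 0.23  0.45 -0.23  1.92  0.14  0.79 -1.11] F [-0.14  0.58 -0.03] M [0.053 0.097 0.021] gap 0.0482
offset [0.1, 0.1, 1.0] dr [0.07, -0.07, 59.49]
```

Emit:
move_arm:
  dr:
    - [0,0,8]
    - [0,0,16]
    - [0,0,25]
    - [0,0,34]
    - [0,0,43]
    - [0,0,51]
    - [0,0,57]
    - [0,0,59.4]
  offset:
    - [0,0,0.1]
    - [0,0,0.3]
    - [0,0,0.4]
    - [0,0,0.6]
    - [0,0,0.7]
    - [0,0,0.9]
    - [0,0,1.0]
    - [0,0,1.0]
  fingers: [1,1,1,1,1,1,1,1]
  force: 8

```text
time_s: 29.45
tcp_pos: [0.5372, -0.0772, 0.0846]
tool_rot: [0.968, -0.251, 0.001, 0.0]
wrist_force: [0.2, -0.3, 0.2]
finger_gap: 0.0479
```

Emit:
move_arm:
  dr:
    - [0,0,0]
    - [0,0,0]
    - [0,0,0]
  offset:
    - [0,0,0]
    - [0,0,0]
    - [0,0,0]
  fingers: [1,1,1]
  force: 12

```text
time_s: 29.82
tcp_pos: [0.5372, -0.0772, 0.0845]
tool_rot: [0.968, -0.251, 0.001, 0.0]
wrist_force: [0.3, -0.0, 0.2]
finger_gap: 0.0481
```

Run:
```python
from cloud import *
st()
p,im,d,W=cloud('wrist','w8.png')
x,f,cut=knobiou(W,im,p,(.5373,-.0775),.1145); print(x,f)
r=np.hypot(W[...,0]-.5373,W[...,1]+.0775); print('ztop',np.median(W[(r<.026)&(abs(W[...,2]-.115)<.006)][:,2]))
im,_=capture('side'); save('s8.png',im[150:330,150:390].repeat(3,0).repeat(3,1))
im,_=capture('top'); save('t8.png',im)
st()
```

```text
t 29.825 tcp [ 0.5372 -0.0772  0.0845] yaw -119.04 q [ 0.03  0.43  0.02  1.94 -0.01  0.77 -2.01] F [ 0.26 -0.03  0.19] M [ 0.136 -0.009  0.026] gap 0.0481
[ 0.53976124 -0.07868641 60.54422299] 0.14012850388609766
ztop 0.11306706402079122
t 29.975 tcp [ 0.5372 -0.0772  0.0846] yaw -119.06 q [ 0.03  0.43  0.02  1.94 -0.01  0.77 -2.01] F [ 0.54 -0.41  1.09] M [ 0.166 -0.023  0.038] gap 0.0481
```

View pics/w8.png

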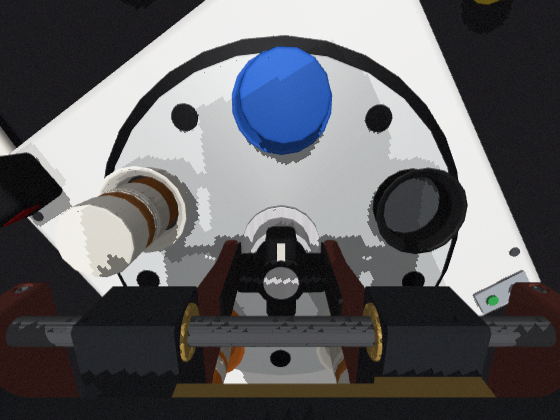

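View pics/s8.png

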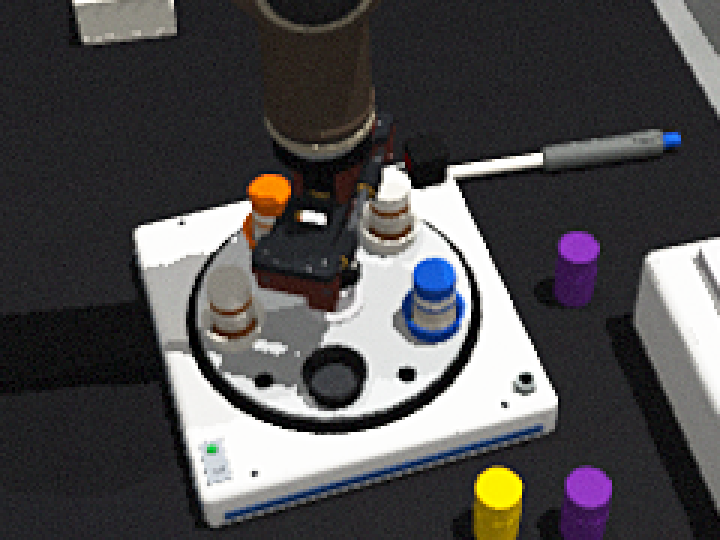

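View pics/t8.png

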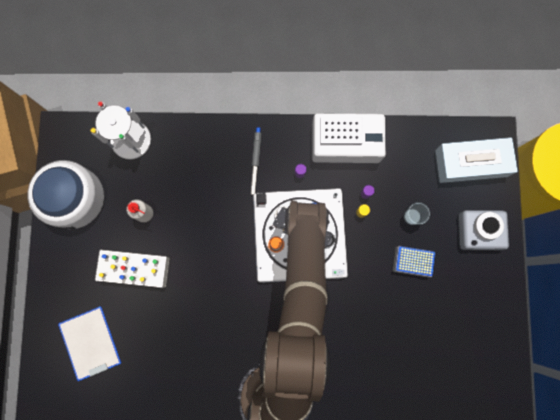

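The blue vial is down in the blue ring and the orange vial in the orange ring. The mark points along the disc's +x again, and the knob top is 12 mm lower than at the start. I make a last check of the cap heights, then hand in.

Run:
```python
from cloud import *
p,im,d,W=cloud('wrist')
m=(np.hypot(W[...,0]-.6145,W[...,1]+.1204)<.022)&(W[...,2]>.11); print('blue',W[m].mean(0).round(4),np.median(W[m][:,2]))
W5=np.load('w5W.npy'); 
for n,c in [('blue',(.6145,-.1204)),('orange',(.501,.0027))]:
    m=(np.hypot(W5[...,0]-c[0],W5[...,1]-c[1])<.022)&(W5[...,2]>.115); print(n,W5[m].mean(0).round(4),np.median(W5[m][:,2]))
st(); print(hand_in())
```

```text
blue [ 0.6143 -0.1215  0.1402] 0.1261184773541588
blue [ 0.6122 -0.1205  0.1252] 0.12580550487772182
orange [0.5016 0.0014 0.1257] 0.1260010989702901
t 30.025 tcp [ 0.5371 -0.0772  0.0846] yaw -119.07 q [ 0.03  0.43  0.02  1.94 -0.01  0.77 -2.01] F [-0.04 -0.04  0.39] M [ 0.088 -0.013  0.017] gap 0.0484
the job is handed in; nothing more can be done
None
```

The two vials are swapped, and the knob is started one full turn past the drop and still gripped. I handed the job in at about 30 s, inside the 72 s limit.

- **Vials:** I moved the blue vial to the spare socket, the orange vial to the orange socket, then the blue vial to the blue socket. Both caps measured 0.126 m high, the fully seated height. The orange cap was last measured just before I turned the knob; the later pictures show it still in its ring. The white vials and the things on the bench look untouched.
- **Drop:** I turned the knob backward about 32° with a 5–6 N press. The press force fell off at yaw 61°, and the knob then followed down about 6 mm to the next thread.
- **Turn forward:** I made the full turn as two half turns, regripping once in between. The knob had not moved when I checked it before the regrip.
- **Last checks:**
  - The white mark is back along the disc's +x.
  - The knob top is about 12 mm lower than at the start.
  - The knob is held at 12 N with almost no force at the wrist.

**Disagreements:**
- My first estimate of the lobe angle was wrong. I caught it with an overlay before gripping.
- The last two knob-centre fits were about 2–3 mm off because the gripper hid part of the knob. Their angles still agreed.

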